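# Index the reagent carousel and load a vial

### The job

Load the middle-sized of the three amber vials standing to the right of the analyser into its reagent carousel. First, with the pointer knob pressed down so that it runs free, turn the carousel the shorter way round until its empty cup stands under the open collar, and let the knob rise and lock there. Then put the vial in upright through the collar and push it down until it is fully home, pressing it for a moment with 10 to 20 N to seat it on the rubber pad of the cup's floor; force neither knob nor glass, and leave the other things on the desk where they stand.

Things in the scene. Friction and masses are not known exactly. Their poses are not given: they have to be found in the camera images.
- analyser: benchtop blood analyser: fixed white tub 200 x 200 mm, 102 mm high to the top of its flat clear cover (3 mm thick); under it a carousel of six cups turns endlessly. Two ports in the cover, 58 mm left and right of its centre. Origin: centre of the underside, on the desk; x to its back, y to its left, z up; yaw up to 15 degrees either way
- knob_axis (a point): point on the vertical axis of carousel and knob, at the cover's top surface, 102 mm above the desk. The carousel has six stations 60 degrees apart; at two of them the empty cup is under a port. The lock pins are square-ended and drop in only within about 1.5 degrees of a station: find it by feel, the knob eased up so that the pins rub under the ring while it is turned slowly
- empty_cup (a point): centre of the floor of the carousel's one empty cup, 10 mm above the desk, 58 mm from the axis. Bore 44.5 mm wide, 58 mm deep, mouth flared to 50 mm. A leaf spring in it, 18 to 58 mm above the floor, grips the vial: pushing it in takes about 5 to 15 N, and let go part way it stays there. The other cups hold vials like vial_mid, fixed, tops 3 mm under the cover
- index_knob (a joint): how far the knob is pressed (m). 0: fully up, lock pins in notches (at each of the six stations). Between notches it rides 5 mm down. It turns freely only 5 to 8 mm down; turning it higher up loads the pins at a station. At 8 mm its skirt meets the cover. Spring: 3 N at 0, 9 N at 8 mm. Begins 5 mm down between stations, or up in a notch
- knob_top (a point): centre of the top of the black pointer knob, on the axis, 146 mm above the desk when fully up. The knob is a bar 14 mm thick (grip across this), 44 mm long, 30 mm high, on a round skirt 44 mm wide and 6 mm thick. It turns one to one with the carousel (friction about 0.03 N m) and moves down when pressed
- knob_nose (a point): pointed end of the bar knob, with a white line on top, 26 mm from the axis at the height of knob_top; it always points over the empty cup
- port_mouth (a point): centre of the mouth of the open collar: fixed grey ring, 58 mm outside, bore 44.5 mm, top 105 mm above the desk (3 mm proud of the cover), in the left or the right port. The vial goes in here. Fully home, the vial's top is 9 mm below this mouth: the last of the way it is pushed with shut fingertips inside the bore, and seated by pressing on its cap
- blank_cap: fixed grey blanking cap, 58 mm wide, that closes the other port; it stands 3 to 5 mm proud of the cover. Origin on its axis, 99 mm above the desk
- vial_mid: the vial to load: amber glass vial 42 mm wide, 86 mm high, with a white cap 27 mm wide and 15 mm high, about 0.2 kg, loose, the middle-sized of the three at the right of the analyser (their places vary). Origin: centre of its underside, z up its axis
- vial_large: bystander: large amber vial, 58 mm wide, 104 mm high; origin under its centre
- vial_small: bystander: small amber vial, 34 mm wide, 64 mm high; origin under its centre
- box_cream: bystander: card medicine box 40 x 50 x 70 mm; origin under its centre
- box_green: bystander: card medicine box 36 x 68 x 64 mm; origin under its centre
- dropper_2: bystander: white squeeze dropper bottle 37 mm wide, 106 mm high; origin under its centre
- tape_roll: bystander: roll of brown tape, 94 mm wide, 48 mm high, left of the analyser; origin under its centre
Mind the look-alikes: they are no part of the job. Leave any blue look-alike of the vial_mid alone.

How it is judged (in metres and radians):
On the way, in this order (a step that is already met when the one before it is completed fails the run):
1. the empty cup stands under the open collar (within 4 mm) and the knob has risen and locked there (horizontal distance between empty_cup and port_mouth below 0.004 m and value of joint index_knob below 0.0015 m), for 0.3 s.
2. the middle-sized vial stands upright on the floor of that cup and is pressed down there by the fingers with more than 8 N (z of vial_mid in the frame of empty_cup below 0.002 m and horizontal distance between vial_mid and empty_cup below 0.004 m and angle between vial_mid's own z axis and vertical below 0.07 rad and contact force between the fingers and vial_mid above 8 N), for 0.2 s.
At the end, for the whole second after the job is handed in: The empty cup stands under the open collar (axes within 4 mm), the knob is up and locked (less than 1.5 mm down), and the middle-sized vial is at rest in that cup, its underside within 2 mm of the cup's floor, its axis within 4 mm of the cup's and within 4 degrees of upright (all of step 1 and z of vial_mid in the frame of empty_cup below 0.002 m and horizontal distance between vial_mid and empty_cup below 0.004 m and angle between vial_mid's own z axis and vertical below 0.07 rad and linear speed of vial_mid below 0.01 m/s); the robot touches nothing.
It fails at once if the carousel was turned the long way round (the empty cup more than 166 degrees from where it began) (distance of empty_cup from where it was at the start of the episode above 0.1152 m).
It fails at once if the knob was forced: more than 35 N between the knob with its lock pins and the analyser's body (contact force between index_knob and analyser above 35 N).
It fails at once if the vial was forced: more than 45 N against the carousel, its leaf spring and the cover together (contact force between vial_mid and analyser above 45 N).
It fails at once if the vial was forced: more than 45 N against the collar (contact force between vial_mid and load_collar above 45 N).
It fails at once if another thing on the desk was moved by more than 30 mm (distance of any of vial_large, vial_small, box_cream, box_green, dropper_2, tape_roll from where it was at the start of the episode above 0.03 m).
It also fails if it takes over 72 s, if anything falls off the work surface, if the arm or the gripper's body presses on something with over 40 N, if the wrist force passes 120 N, or if a joint passes its speed limit or range.

### The arm

A 6-joint arm with a two-finger parallel gripper is mounted at the origin on a cart in front of the work surface, level with it; the furniture and walls round the work are solid. World frame = base frame: x ahead of the robot, y to its left, z up, the work surface at z = 0. Lengths are in m, angles in degrees, forces in N, time in s.
With the tool pointing down it reaches from about 0.375 to 0.9 m from the base axis. Payload 3.1 kg.
Tool frame: the origin (TCP) lies on the centre line of the jaws, within the pads' length; the fingertips stand 22 mm ahead of it and the grasp point (between the pads) lies 3 mm ahead of it; y points along the fingers, z is the direction in which the jaws open and shut, and the axes are right-handed (so a half turn about y gives the same grasp; the last joint's range is limited). The gripper opens to 87 mm and grips with 3 to 60 N. Pads are 19 mm wide; open, the fingers measure 117 mm over their backs; the gripper's body (75 mm by 190 mm) begins 51 mm behind the grasp point.
Start: joints at [54.173, 30.224, 82.088, -0, 67.689, -10.227], TCP at [0.27, 0.564, 0.245] pointing down, gripper open.
Joint ranges: [-176.69, 176.69], [-43.24, 126.21], [12.49, 139.97], [-82, 262], [0, 151.66], [-163.58, 163.58]. Speed limits (degrees/s): [159.86, 159.86, 180, 180, 180, 180].

### API

Orientations are given as a 3x3 rotation matrix whose columns are the frame's x, y, z axes.
In Python, from rig import bot gives the robot as it stands.
- The arm moves only by the tool jog_arm, never from a script. Its argument "motion" is one flat list of numbers, 6 for each row, row after row: the shift along the tool's x, y, z in mm, then the turn, a rotation vector about the tool's x, y, z in degrees. A call has 1 to 20 rows; each row is the pose to reach, as a shift and turn from the pose commanded when the call began, along the tool's axes at that moment; what a row does not reach only later rows make up. A row lasts 1/8 s, in which the tool goes at most 62.5 mm and 10.7 degrees, less where a joint would pass 70% of its speed; a pose out of reach is approached as far as the arm can. A call with a gripper value outside its range is refused whole. "gripper" is the opening, from 0 (shut) to 1 (fully open), set as the call begins (left out, the last holds). The fingers move at their own pace and stop on an object; the grip force is fixed at half the most. Time passes only in rows, so rows that repeat a pose let the fingers close. It gives the time, the measured TCP pose, the force and the opening at its end, in the units of the state.
- bot.read_state(): the state, without advancing time (a new reading comes with each control period).
- bot.capture(name): name is "side" or "top"; returns (picture, depth): 384x512x3 uint8, red, green, blue; 384x512 float32, m along the optical axis (not along the pixel's ray), 0 where there is no reading.
- bot.get_calibration(name): a dict with "mtx" (3x3 intrinsics, pixels), "pose" (4x4, takes a point from camera to world coordinates). Camera axes: x right, y up, looking along -z (the intrinsics and any distortion apply to the point x, -y, -z); pixel columns grow to the right and rows downward; lengths in m; the calibration is good to about 2 mm. A picture is of the moment at which its call begins. get_calibration takes no time and is no camera call.
- bot.hand_in(): hands the job in, once; it reports no verdict.
The state is a dict: "time_s": time; "joint_positions": joint angles; "qvel": joint speeds; "tau": joint torques, N m; "position": TCP position; "tcp_rot": TCP orientation; "force": force on the tool from outside, world axes, zero at the start; "moment": the same for the moment, N m; "opening": opening from 0.0 (shut) to 1.0 (fully open).
Only numpy, scipy, OpenCV 4.12 (cv2) and the standard library are available. Lean on these libraries where they do the work, as an engineer would, in place of code of your own. Each camera call takes 0.05 s, during which the arm holds its last target.

## Working session

There is one attempt and no reset: what is moved stays moved. The work goes in short steps, Python scripts to look and compute and a tool call to move; the robot and the scene stay as the last step left them, time stands still between calls to the robot, and variables do not carry over. Pictures are saved under pics/ and viewed, and the job is handed in when it is done.

Besides the shell and the picture viewer there is one more tool, called after "Emit:" as name(argument=value, ...) on one line, values as JSON. jog_arm: Moves the arm, as the interface text tells. Its arguments: {"type":"object","properties":{"motion":{"type":"array","items":{"type":"number"}},"gripper":{"type":"number"}},"required":["motion"]}

```bash
ls; mkdir -p pics
python3 - <<'E'
from rig import bot
import cv2,numpy as np
s=bot.read_state()
print({k:np.round(v,3).tolist() for k,v in s.items()})
for n in("side","top"):
    p,d=bot.capture(n); cv2.imwrite(f"pics/{n}0.png",p[:,:,::-1]); np.save(f"pics/{n}0.npy",d)
    c=bot.get_calibration(n); print(n,{k:np.round(v,4).tolist() for k,v in c.items()})
E
```

```text
pics
{'time_s': 0.0, 'joint_positions': [54.173, 30.278, 82.159, -0.002, 67.687, -10.228], 'qvel': [0.069, -0.022, -0.141, -0.066, 0.048, 0.009], 'tau': [-0.0, -44.005, -17.659, 0.063, 0.058, -0.0], 'position': [0.27, 0.563, 0.244], 'tcp_rot': [[0.902, -0.001, 0.432], [-0.432, -0.002, 0.902], [-0.0, -1.0, -0.002]], 'force': [0.313, -0.305, -0.16], 'moment': [-0.007, -0.028, -0.01], 'opening': 0.999}
side {'mtx': [[397.9224, 0.0, 256.4609], [0.0, 397.9224, 187.8499], [0.0, 0.0, 1.0]], 'pose': [[0.8594, 0.1808, -0.4783, 0.0341], [-0.5107, 0.348, -0.7862, -0.926], [0.0243, 0.9199, 0.3914, 0.584], [0.0, 0.0, 0.0, 1.0]]}
top {'mtx': [[381.0413, 0.0, 256.9159], [0.0, 381.0413, 187.2016], [0.0, 0.0, 1.0]], 'pose': [[-0.0167, 0.9825, -0.1854, 0.4069], [-0.9998, -0.0149, 0.011, 0.0417], [0.0081, 0.1855, 0.9826, 1.2714], [0.0, 0.0, 0.0, 1.0]]}
```

View pics/side0.png

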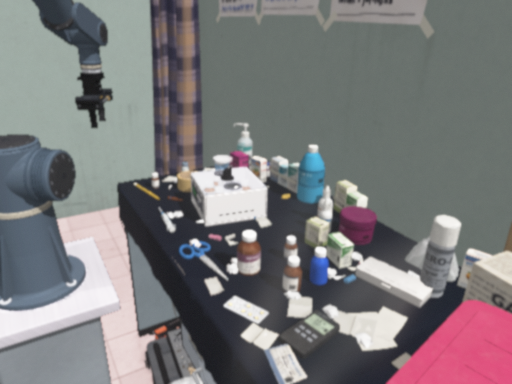

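View pics/top0.png

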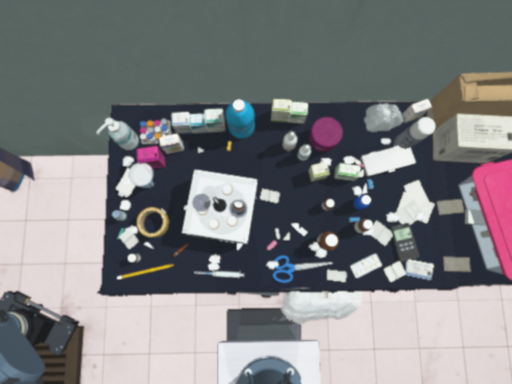

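Overview: in the top view the analyser is at about (221,207), the tape at (153,222) and the amber vials at (328,242), (364,226) and (328,204). I'll zoom in.

Run:
```python
import cv2
t=cv2.imread("pics/top0.png"); s=cv2.imread("pics/side0.png")
cv2.imwrite("pics/topA.png",cv2.resize(t[160:255,170:270],None,fx=7,fy=6.3*1.0 and 6.3,interpolation=cv2.INTER_CUBIC) if 0 else cv2.resize(t[165:250,175:265],None,fx=7,fy=7,interpolation=cv2.INTER_CUBIC)[:600])
cv2.imwrite("pics/topB.png",cv2.resize(t[185:265,300:390],None,fx=7,fy=7,interpolation=cv2.INTER_CUBIC))
cv2.imwrite("pics/sideA.png",cv2.resize(s[155:300,180:350],None,fx=4,fy=4,interpolation=cv2.INTER_CUBIC))
```

```text
(no output)
```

View pics/topA.png

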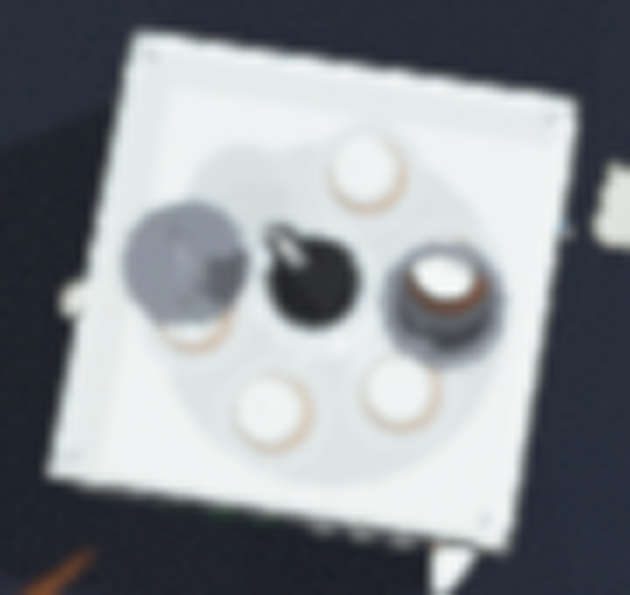

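View pics/topB.png

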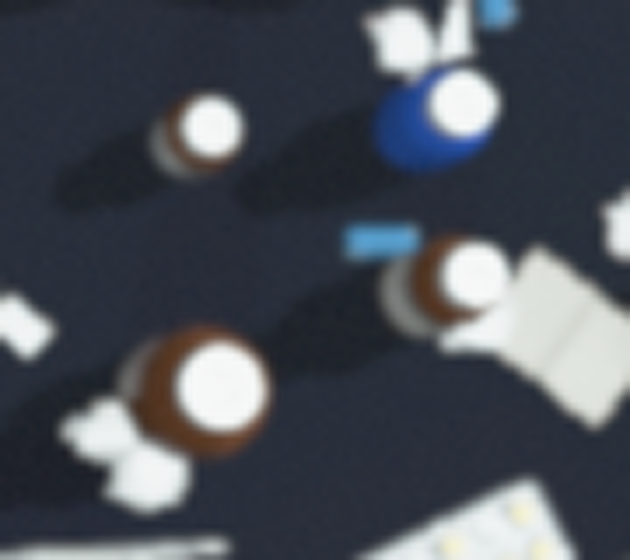

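View pics/sideA.png

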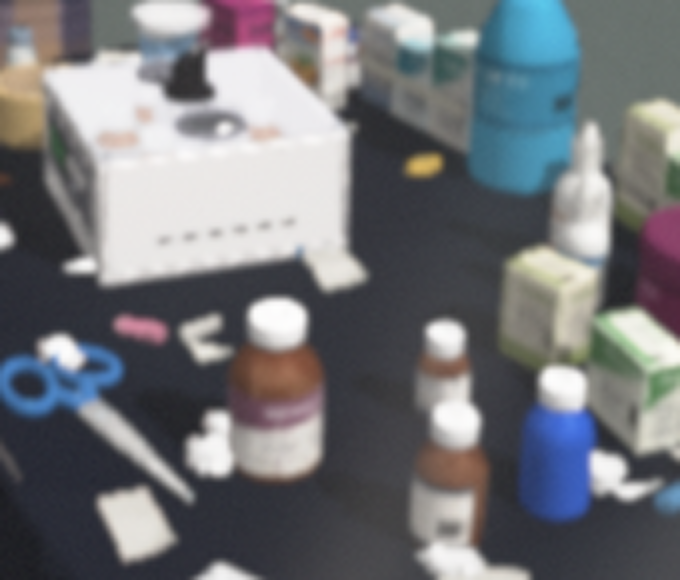

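Right collar is open, with a filled vial under it (collar at zoomed (443,305), i.e. top px ~(238,209)). The left port holds the blanking cap (~(201,203)). The nose points up-left toward the dim empty cup, so the shorter way is clockwise, about 134°. The middle-sized vial is the lower-right one (cap px ~(368,224)), and the blue look-alike is at (366,200). Now I'll measure.

```bash
cat > h.py <<'E'
import numpy as np,cv2
from rig import bot
def cal(n):
    c=bot.get_calibration(n); return np.array(c["mtx"]),np.array(c["pose"])
def ray(n,u,v,z):
    K,P=cal(n); d=np.array([(u-K[0,2])/K[0,0],-(v-K[1,2])/K[1,1],-1.0])
    d=P[:3,:3]@d; o=P[:3,3]; return o+d*(z-o[2])/d[2]
def cloud(n,d):
    K,P=cal(n); v,u=np.mgrid[:d.shape[0],:d.shape[1]]
    p=np.stack([(u-K[0,2])/K[0,0]*d,-(v-K[1,2])/K[1,1]*d,-d],-1)
    return p@P[:3,:3].T+P[:3,3]
def proj(n,p):
    K,P=cal(n); q=P[:3,:3].T@(np.array(p)-P[:3,3]); return K[0,0]*q[0]/-q[2]+K[0,2],K[1,1]*q[1]/q[2]+K[1,2]
E
python3 - <<'E'
from h import *
im=cv2.imread("pics/top0.png"); d=np.load("pics/top0.npy"); W=cloud("top",d)
z=W[...,2]; print("desk z",np.median(z[(im.sum(2)<130)&(d>0)][::7]))
m=((z>0.09)&(z<0.12)).astype(np.uint8); m[:,:170]=0;m[:,270:]=0;m[:160]=0;m[255:]=0
m2=cv2.morphologyEx(m,cv2.MORPH_CLOSE,np.ones((9,9)))
c=max(cv2.findContours(m2,0,2)[0],key=cv2.contourArea); r=cv2.minAreaRect(c); print(r)
for x in cv2.boxPoints(r): print(x,ray("top",*x,0.102))
mb=((im.min(2)>140)).astype(np.uint8); mb[:,:170]=0;mb[:,270:]=0;mb[:160]=0;mb[255:]=0
mb=cv2.morphologyEx(cv2.morphologyEx(mb,cv2.MORPH_CLOSE,np.ones((9,9))),cv2.MORPH_OPEN,np.ones((9,9)))
c=max(cv2.findContours(mb,0,2)[0],key=cv2.contourArea); r=cv2.minAreaRect(c); print(r)
for x in cv2.boxPoints(r): print(x,ray("top",*x,0.102))
# nose, knob, caps
def blob(mask,box,zz,n="top"):
    u0,u1,v0,v1=box; k=np.zeros(mask.shape,np.uint8); k[v0:v1,u0:u1]=mask[v0:v1,u0:u1]
    cs=cv2.findContours(k,0,2)[0]; c=max(cs,key=cv2.contourArea); e=cv2.minEnclosingCircle(c)
    mo=np.argwhere(k)[:,::-1].mean(0); print(box,e,mo,ray(n,*e[0],zz),ray(n,*mo,zz))
dark=(im.max(2)<90)
blob(dark,(210,230,195,215),.116)
wh=im.min(2)>185
print("caps");blob(wh,(361,374,217,231),.086);blob(wh,(325,342,233,250),.104);blob(wh,(325,337,197,212),.064)
gm=(im.max(2)<190)&(im.max(2)>100)
blob(gm,(190,211,192,215),.105)
hi=z.copy()
for b in [(355,380,212,236),(320,345,225,255),(318,340,195,213),(205,235,190,220)]:
    s=W[b[2]:b[3],b[0]:b[1]].reshape(-1,3); t=s[:,2].max(); print(b,t,s[s[:,2]>t-.008].mean(0))
E
```

```text
desk z 0.0007260711990413338
((218.89190673828125, 206.14866638183594), (64.9375991821289, 64.44440460205078), 9.462322235107422)
[181.56758 232.5946 ] [0.49014927 0.26065189 0.102     ]
[192.16219 169.02704] [0.68882711 0.23133814 0.102     ]
[256.21625 179.70273] [0.65149273 0.03031736 0.102     ]
[245.62163 243.2703 ] [0.454722  0.0657231 0.102    ]
((226.1405029296875, 206.96932983398438), (81.1666030883789, 66.66313171386719), 10.885527610778809)
[179.99286 232.0371 ] [0.49192    0.26548138 0.102     ]
[192.58203 166.57347] [0.69675004 0.23013473 0.102     ]
[272.28815 181.90157] [ 0.64370394 -0.01991094  0.102     ]
[259.69897 247.36519] [0.44172708 0.02317594 0.102     ]
(210, 230, 195, 215) ((219.36363220214844, 205.0), 5.724490165710449) [219.56565657 205.26262626] [0.57127958 0.14437421 0.116     ] [0.57046022 0.14375604 0.116     ]
caps
(361, 374, 217, 231) ((369.20587158203125, 225.2058868408203), 6.113931179046631) [368.61728395 225.01234568] [ 0.50480382 -0.31940754  0.086     ] [ 0.50543478 -0.31761276  0.086     ]
(325, 342, 233, 250) ((331.4210510253906, 239.7105255126953), 5.884785175323486) [331.21100917 239.75229358] [ 0.4611036  -0.19550266  0.104     ] [ 0.46098801 -0.19485573  0.104     ]
(325, 337, 197, 212) ((329.73077392578125, 202.57691955566406), 3.6509101390838623) [329.90909091 202.63636364] [ 0.58102473 -0.204458    0.064     ] [ 0.58082356 -0.20502039  0.064     ]
(190, 211, 192, 215) ((201.11538696289062, 202.53846740722656), 9.01693058013916) [201.244 202.316] [0.58138768 0.20166844 0.105     ] [0.5820757  0.20127899 0.105     ]
(355, 380, 212, 236) 1.2714454645354047 [0.40693869 0.04165276 1.27144546]
(320, 345, 225, 255) 1.2714454645354047 [0.40693869 0.04165276 1.27144546]
(318, 340, 195, 213) 1.2714454645354047 [0.40693869 0.04165276 1.27144546]
(205, 235, 190, 220) 1.2714454645354047 [0.40693869 0.04165276 1.27144546]
```

Run:
```python
from h import *
im=cv2.imread("pics/top0.png")
u0,v0,f=185,180,12
c=cv2.resize(im[v0:v0+50,u0:u0+66],None,fx=f,fy=f,interpolation=cv2.INTER_CUBIC)
def mk(p,col):
    u,v=proj("top",p); cv2.circle(c,(int((u-u0+.5)*f),int((v-v0+.5)*f)),3,col,-1)
A=np.array([.571,.145])
yaw=np.radians(-10); R=np.array([[np.cos(yaw),-np.sin(yaw)],[np.sin(yaw),np.cos(yaw)]])
mk([*A,.141],(0,0,255)); mk([*A,.108],(255,0,0))
for t in range(0,360,6):
    a=np.radians(t); e=np.array([np.cos(a),np.sin(a)])
    mk([*(A+R@[0,-.058]+.029*e),.105],(0,200,0)); mk([*(A+R@[0,.058]+.029*e),.105],(0,200,0))
    if t%12==0: mk([*(A+.022*e),.111],(255,255,0))
cv2.imwrite("pics/ov.png",c)
```

```text
(no output)
```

View pics/ov.png

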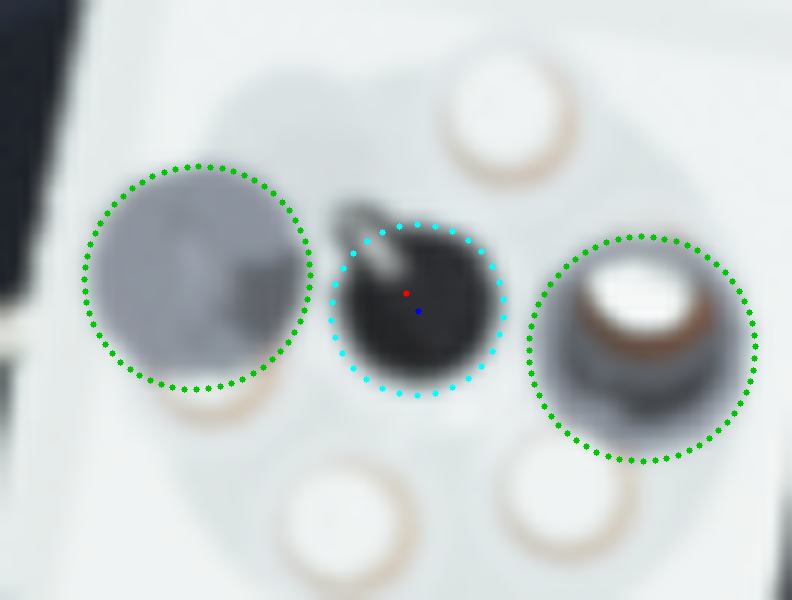

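Run:
```python
from h import *
A=np.array([.571,.145])
for u,v in [(510,120),(345,523),(570,490),(210,370)]:
    p=ray("top",u/12-.5+185,v/12-.5+180,.096)[:2]-A; print(np.linalg.norm(p),np.degrees(np.arctan2(p[1],p[0]))%60)
p=ray("top",340/12-.5+185,210/12-.5+180,.141)[:2]-A; print(np.linalg.norm(p),np.degrees(np.arctan2(p[1],p[0])))
s=bot.read_state(); print(s['joint_positions'])
# vial body in side view + top: vial mid
im=cv2.imread("pics/side0.png"); 
for q in ([.505,-.318,.086],[.505,-.318,0]): print(proj("side",q))
c=cv2.resize(im[240:310,260:345],None,fx=9,fy=8.5,interpolation=cv2.INTER_CUBIC)
for q in ([.505,-.318,.086],[.505,-.318,0],[.505,-.318,.04]):
    u,v=proj("side",q); cv2.circle(c,(int((u-260+.5)*9),int((v-240+.5)*8.5)),4,(0,255,0),-1)
cv2.imwrite("pics/sv.png",c)
```

```text
0.05651079021535922 36.339372446496895
0.056428367503779824 39.3653738396045
0.059015587651439376 39.95531974399526
0.056363229201908185 43.04564896677077
0.027078768741045978 38.280940524515465
[ 5.41745521e+01  3.02727268e+01  8.21488821e+01 -6.59585862e-04
  6.76877526e+01 -1.02276221e+01]
(np.float64(292.829186697422), np.float64(259.38510685749645))
(np.float64(290.62292461949886), np.float64(290.58832892119966))
```

View pics/sv.png

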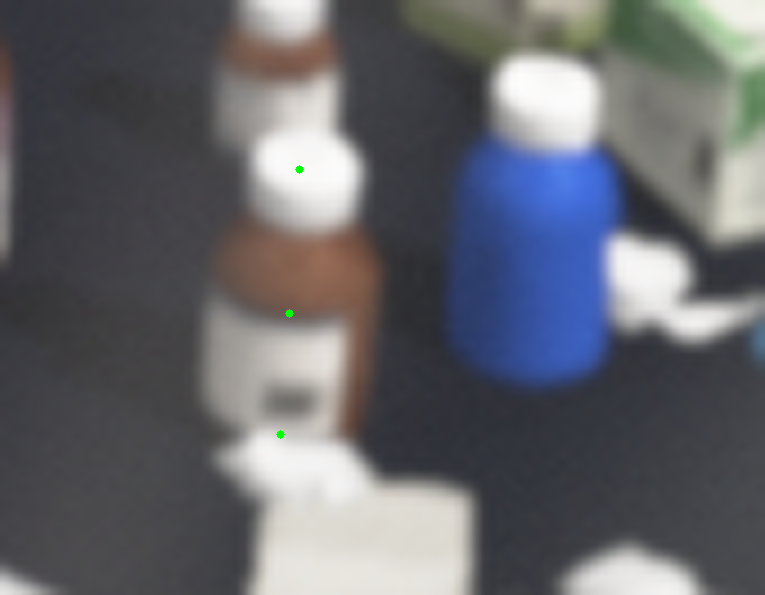

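```bash
cat >> h.py <<'E'
from scipy.spatial.transform import Rotation as Ro
def Rt(jaw):
    a=np.radians(jaw); z=np.array([np.cos(a),np.sin(a),0]); y=np.array([0,0,-1.]); x=np.cross(y,z); return np.stack([x,y,z],1)
def st():
    s=bot.read_state(); R=np.array(s['tcp_rot']); 
    print("t",round(s['time_s'],2),"pos",np.round(s['position'],4),"jaw",round(np.degrees(np.arctan2(R[1,2],R[0,2])),2),"y",np.round(R[:,1],3),"F",np.round(s['force'],1),"M",np.round(s['moment'],2),"op",round(s['opening'],3),"j",np.round(s['joint_positions'],1)); return s
def to(p,jaw,s=None,cmd=None):
    # cmd: (pos, jaw) commanded pose at start
    if cmd is None:
        s=bot.read_state(); P0=np.array(s['position']);R0=np.array(s['tcp_rot'])
    else: P0=np.array(cmd[0]);R0=Rt(cmd[1])
    d=R0.T@(np.array(p)-P0)*1e3; r=Ro.from_matrix(R0.T@Rt(jaw)).as_rotvec(degrees=True)
    print("shift",np.round(d,1),"turn",np.round(r,2))
E
python3 - <<'E'
from h import *
s=st()
print(ray("side",306/9-.5+260,155/8.5-.5+240,.086))
to([.571,.145,.22],129,cmd=([.27,.564,.245],64.4))
E
```

```text
t 0.1 pos [0.2697 0.5632 0.2437] jaw 64.4 y [-0.001 -0.002 -1.   ] F [-0.  -0.1  0.3] M [ 0.   -0.01 -0.01] op 1.0 j [ 54.2  30.3  82.1  -0.   67.7 -10.2]
[ 0.51028456 -0.31321757  0.086     ]
shift [ 452.5   25.  -247.8] turn [  0.  -64.6   0. ]
```

Emit:
jog_arm(motion=[50, 3, -28, 0, -8, 0, 100, 6, -55, 0, -16, 0, 150, 8, -82, 0, -24, 0, 200, 11, -110, 0, -32, 0, 251, 14, -138, 0, -40, 0, 301, 17, -165, 0, -48, 0, 351, 20, -193, 0, -56, 0, 402, 22, -220, 0, -62, 0, 452.5, 25, -248, 0, -64.6, 0, 452.5, 25, -248, 0, -64.6, 0, 452.5, 25, -248, 0, -64.6, 0, 452.5, 25, -248, 0, -64.6, 0], gripper=0.46)

```text
time_s: 1.6
position: [0.5697, 0.1457, 0.2194]
tcp_rot: [[0.776, -0.001, -0.631], [0.631, 0.0, 0.776], [-0.001, -1.0, 0.001]]
force: [-0.7, -1.0, 0.2]
opening: 0.46
```

Run:
```python
from h import *
s=st()
to([.571,.145,.137],129)
```

```text
t 1.6 pos [0.5697 0.1457 0.2194] jaw 129.09 y [-0.001  0.    -1.   ] F [-0.7 -1.   0.2] M [ 0.1   0.01 -0.02] op 0.46 j [   3.5   29.1   89.     0.    62.  -125.6]
shift [ 0.6 82.4 -1.5] turn [-0.06  0.09 -0.05]
```

Emit:
jog_arm(motion=[0, 40, 0, 0, 0, 0, 0, 70, 0, 0, 0, 0, 0.5, 82, -1, 0, 0, 0, 0.5, 82, -1, 0, 0, 0, 0.5, 82, -1, 0, 0, 0])

```text
time_s: 2.22
position: [0.5728, 0.1444, 0.1388]
tcp_rot: [[0.777, 0.002, -0.63], [0.63, 0.0, 0.777], [0.002, -1.0, -0.001]]
force: [-0.2, 0.3, -1.7]
opening: 0.459
```

Run:
```python
from h import *
s=st()
p,d=bot.capture("side"); cv2.imwrite("pics/k1.png",cv2.resize(p[150:240,170:290,::-1],None,fx=6,fy=6,interpolation=cv2.INTER_CUBIC))
```

```text
t 2.23 pos [0.5728 0.1444 0.1388] jaw 129.04 y [ 0.002  0.    -1.   ] F [-0.2  0.3 -1.7] M [0.1  0.12 0.03] op 0.459 j [   3.3   35.4   92.5   -0.    51.9 -125.7]
```

View pics/k1.png

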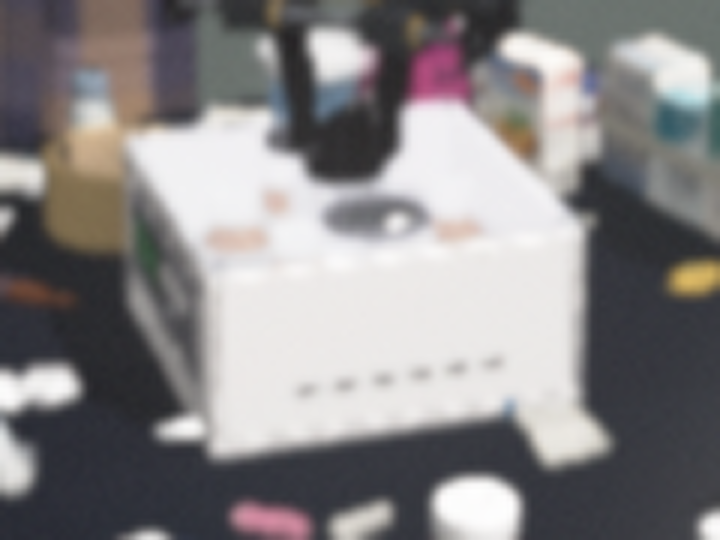

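The fingers straddle the knob (around (350,130) in this crop). Closing.

Emit:
jog_arm(motion=[0, 1, 0, 0, 0, 0, 0, 1, 0, 0, 0, 0, 0, 1, 0, 0, 0, 0, 0, 1, 0, 0, 0, 0, 0, 1, 0, 0, 0, 0, 0, 1, 0, 0, 0, 0], gripper=0.05)

```text
time_s: 3.02
position: [0.5718, 0.1442, 0.1367]
tcp_rot: [[0.777, -0.0, -0.629], [0.629, 0.0, 0.777], [-0.0, -1.0, 0.0]]
force: [-1.0, 1.2, 2.6]
opening: 0.156
```

```bash
python3 -c "
from h import *
st()"
```

```text
t 3.02 pos [0.5718 0.1442 0.1367] jaw 129.0 y [-0.  0. -1.] F [-1.   1.2  2.6] M [0.32 0.25 0.  ] op 0.156 j [   3.3   35.6   92.7    0.    51.8 -125.7]
```

Emit:
jog_arm(motion=[0, 0.8, 0, 0, 0, 0, 0, 1.6, 0, 0, 0, 0, 0, 1.6, 0, 0, 0, 0, 0, 1.6, 0, 0, 0, 0])

```text
time_s: 3.52
position: [0.5718, 0.1442, 0.1357]
tcp_rot: [[0.777, 0.0, -0.629], [0.629, 0.0, 0.777], [0.0, -1.0, 0.0]]
force: [-1.9, 0.8, 6.8]
opening: 0.157
```

```bash
python3 -c "
from h import *
st()"
```

```text
t 3.52 pos [0.5718 0.1442 0.1357] jaw 129.0 y [ 0.  0. -1.] F [-1.9  0.8  6.8] M [ 0.26  0.46 -0.03] op 0.157 j [   3.3   35.7   92.7    0.    51.6 -125.7]
```

Emit:
jog_arm(motion=[0, 0.5, 0, 0, 4, 0, 0, 0.5, 0, 0, 11, 0, 0, 0.5, 0, 0, 19, 0, 0, 0.5, 0, 0, 27, 0, 0, 0.5, 0, 0, 35, 0, 0, 0.5, 0, 0, 41, 0, 0, 0.5, 0, 0, 45, 0, 0, 0.5, 0, 0, 45, 0, 0, 0.5, 0, 0, 45, 0])

```text
time_s: 4.65
position: [0.5718, 0.1444, 0.1353]
tcp_rot: [[0.995, 0.0, 0.105], [-0.105, 0.001, 0.995], [-0.0, -1.0, 0.001]]
force: [-2.5, 2.1, 6.9]
opening: 0.157
```

```bash
python3 -c "
from h import *
st()"
```

```text
t 4.65 pos [0.5718 0.1444 0.1353] jaw 83.99 y [ 0.     0.001 -1.   ] F [-2.5  2.1  6.9] M [0.36 0.44 0.02] op 0.157 j [  3.3  35.7  92.7   0.   51.6 -80.7]
```

Emit:
jog_arm(motion=[0, 0, 0.3, 0, 6, 0, 0, 0, 0.3, 0, 14, 0, 0, 0, 0.3, 0, 22, 0, 0, 0, 0.3, 0, 30, 0, 0, 0, 0.3, 0, 38, 0, 0, 0, 0.3, 0, 46, 0, 0, 0, 0.3, 0, 54, 0, 0, 0, 0.3, 0, 62, 0, 0, 0, 0.3, 0, 70, 0, 0, 0, 0.3, 0, 78, 0, 0, 0, 0.3, 0, 84, 0, 0, 0, 0.3, 0, 87, 0, 0, 0, 0.3, 0, 87, 0, 0, 0, 0.3, 0, 87, 0])

```text
time_s: 6.4
position: [0.5721, 0.1446, 0.1353]
tcp_rot: [[-0.052, 0.001, 0.999], [-0.999, 0.0, -0.052], [-0.001, -1.0, 0.001]]
force: [-2.7, 2.1, 6.8]
opening: 0.165
```

Run:
```python
from h import *
st()
p,d=bot.capture("top"); cv2.imwrite("pics/k2.png",cv2.resize(p[165:250,175:265,::-1],None,fx=7,fy=7,interpolation=cv2.INTER_CUBIC))
```

```text
t 6.4 pos [0.5721 0.1446 0.1353] jaw -3.0 y [ 0.001  0.    -1.   ] F [-2.7  2.1  6.8] M [ 0.2   0.48 -0.06] op 0.165 j [ 3.3 35.7 92.7  0.  51.6  6.3]
```

View pics/k2.png

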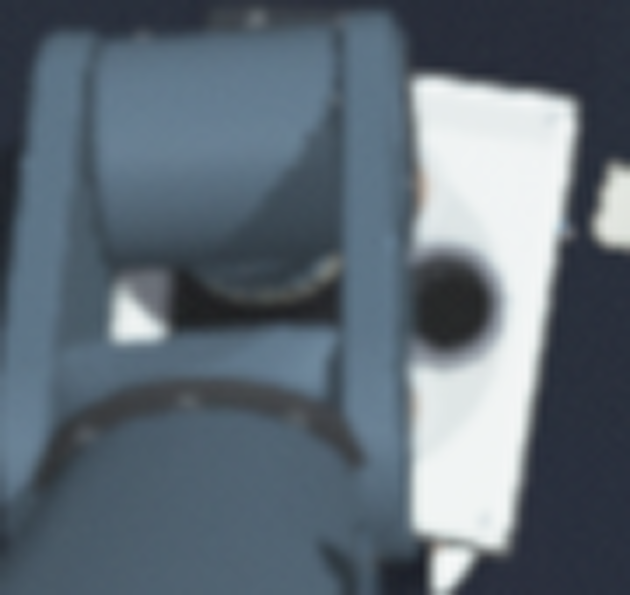

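Emit:
jog_arm(motion=[0, -0.6, 0, 0, 1, 0, 0, -1.2, 0, 0, 2, 0, 0, -1.2, 0, 0, 3, 0, 0, -1.2, 0, 0, 3, 0, 0, -1.2, 0, 0, 3, 0])

```text
time_s: 7.08
position: [0.5721, 0.1446, 0.1364]
tcp_rot: [[-0.105, 0.001, 0.995], [-0.995, 0.001, -0.105], [-0.001, -1.0, 0.001]]
force: [-1.3, 2.7, 6.6]
opening: 0.16
```

```bash
python3 -c "
from h import *
st()"
```

```text
t 7.08 pos [0.5721 0.1446 0.1364] jaw -6.01 y [ 0.001  0.001 -1.   ] F [-1.3  2.7  6.6] M [0.2  0.41 0.  ] op 0.16 j [ 3.3 35.6 92.6  0.  51.7  9.3]
```

Emit:
jog_arm(motion=[0, -0.4, 0, 0, 0, 0, 0, -0.8, 0, 0, 0, 0, 0, -0.8, 0, 0, 0, 0, 0, -0.8, 0, 0, 0, 0])

```text
time_s: 7.58
position: [0.5721, 0.1446, 0.1367]
tcp_rot: [[-0.105, 0.0, 0.995], [-0.995, 0.001, -0.105], [-0.001, -1.0, 0.0]]
force: [-1.3, 2.6, 5.1]
opening: 0.157
```

```bash
python3 -c "
from h import *
st()"
```

```text
t 7.58 pos [0.5721 0.1446 0.1367] jaw -6.01 y [ 0.     0.001 -1.   ] F [-1.3  2.6  5.1] M [0.45 0.34 0.02] op 0.157 j [ 3.3 35.6 92.6  0.  51.7  9.3]
```

Emit:
jog_arm(motion=[0, -0.4, 0, 0, 0, 0, 0, -0.6, 0, 0, 0.5, 0, 0, -0.6, 0, 0, 1, 0, 0, -0.6, 0, 0, 1.5, 0, 0, -0.6, 0, 0, 2, 0, 0, -0.6, 0, 0, 2, 0])

```text
time_s: 8.32
position: [0.5721, 0.1445, 0.137]
tcp_rot: [[-0.14, 0.0, 0.99], [-0.99, 0.0, -0.14], [-0.0, -1.0, 0.0]]
force: [-0.4, 5.1, 1.9]
opening: 0.153
```

```bash
python3 -c "
from h import *
st()"
```

```text
t 8.32 pos [0.5721 0.1445 0.137 ] jaw -8.02 y [ 0.  0. -1.] F [-0.4  5.1  1.9] M [0.74 0.14 0.01] op 0.153 j [ 3.3 35.6 92.6  0.  51.8 11.3]
```

Emit:
jog_arm(motion=[0, 0, 0, 0, 0.4, 0, 0, 0, 0, 0, 0.8, 0, 0, 0, 0, 0, 1.2, 0, 0, 0, 0, 0, 1.2, 0])

```text
time_s: 8.82
position: [0.5721, 0.1445, 0.1375]
tcp_rot: [[-0.16, 0.0, 0.987], [-0.987, 0.001, -0.16], [-0.001, -1.0, 0.0]]
force: [-0.8, 3.9, 4.1]
opening: 0.16
```

```bash
python3 -c "
from h import *
st()"
```

```text
t 8.82 pos [0.5721 0.1445 0.1375] jaw -9.23 y [ 0.     0.001 -1.   ] F [-0.8  3.9  4.1] M [ 0.79  0.24 -0.03] op 0.16 j [ 3.3 35.5 92.6  0.  51.8 12.5]
```

Emit:
jog_arm(motion=[0, -0.5, 0, 0, 0, 0, 0, -1.0, 0, 0, 0, 0, 0, -1.0, 0, 0, 0, 0, 0, -1.0, 0, 0, 0, 0])

```text
time_s: 9.32
position: [0.5721, 0.1445, 0.1384]
tcp_rot: [[-0.161, 0.0, 0.987], [-0.987, 0.001, -0.161], [-0.001, -1.0, 0.0]]
force: [0.1, 5.4, 3.7]
opening: 0.159
```

```bash
python3 -c "
from h import *
st()"
```

```text
t 9.32 pos [0.5721 0.1445 0.1384] jaw -9.24 y [ 0.     0.001 -1.   ] F [0.1 5.4 3.7] M [ 0.77  0.15 -0.02] op 0.159 j [ 3.3 35.5 92.6  0.  51.9 12.5]
```

Emit:
jog_arm(motion=[0, -1, 0, 0, 0, 0, 0, -2, 0, 0, 0, 0, 0, -3, 0, 0, 0, 0, 0, -3, 0, 0, 0, 0, 0, -3, 0, 0, 0, 0])

```text
time_s: 9.95
position: [0.5721, 0.1445, 0.141]
tcp_rot: [[-0.161, 0.0, 0.987], [-0.987, 0.001, -0.161], [-0.001, -1.0, 0.0]]
force: [0.9, 4.8, 1.1]
opening: 0.159
```

```bash
python3 -c "
from h import *
st()"
```

```text
t 9.95 pos [0.5721 0.1445 0.141 ] jaw -9.26 y [ 0.     0.001 -1.   ] F [0.9 4.8 1.1] M [ 0.81  0.1  -0.04] op 0.159 j [ 3.3 35.3 92.5  0.  52.3 12.5]
```

Emit:
jog_arm(motion=[0, 0, 0, 0, 0, 0, 0, 0, 0, 0, 0, 0, 0, 0, 0, 0, 0, 0, 0, 0, 0, 0, 0, 0], gripper=0.46)

```text
time_s: 10.45
position: [0.572, 0.1439, 0.141]
tcp_rot: [[-0.16, -0.0, 0.987], [-0.987, -0.0, -0.16], [0.0, -1.0, -0.0]]
force: [0.0, -0.3, 0.1]
opening: 0.44
```

```bash
python3 -c "
from h import *
st()"
```

```text
t 10.45 pos [0.572  0.1439 0.141 ] jaw -9.21 y [-0. -0. -1.] F [ 0.  -0.3  0.1] M [-0.15  0.11  0.04] op 0.44 j [ 3.3 35.3 92.5 -0.  52.3 12.5]
```

```bash
python3 -c "
from h import *
to([.506,-.317,.20],-70)"
```

```text
shift [465.6 -58.8   8.6] turn [-1.000e-02  6.079e+01  3.000e-02]
```

Emit:
jog_arm(motion=[0, -30, 0, 0, 0, 0, 0, -59, 0, 0, 0, 0], gripper=0.8)

```text
time_s: 10.7
position: [0.5717, 0.1441, 0.2003]
tcp_rot: [[-0.16, -0.001, 0.987], [-0.987, -0.0, -0.16], [0.001, -1.0, -0.001]]
force: [-0.1, -0.1, 0.3]
opening: 0.609
```

```bash
python3 -c "
from h import *
st();to([.506,-.317,.20],-70)"
```

```text
t 10.7 pos [0.5717 0.1441 0.2003] jaw -9.2 y [-0.001 -0.    -1.   ] F [-0.1 -0.1  0.3] M [-0.12  0.01  0.02] op 0.609 j [ 3.3 30.6 89.8 -0.  59.7 12.5]
shift [465.7   0.6   8.8] turn [4.00e-02 6.08e+01 6.00e-02]
```

Emit:
jog_arm(motion=[58, 0, 1, 0, 8, 0, 116, 0, 2, 0, 16, 0, 174, 0, 3, 0, 24, 0, 233, 0, 4, 0, 32, 0, 291, 0, 5, 0, 40, 0, 350, 0, 6, 0, 48, 0, 408, 0, 7, 0, 56, 0, 466, 0, 9, 0, 61, 0, 466, 0, 9, 0, 61, 0, 466, 0, 9, 0, 61, 0, 466, 0, 9, 0, 61, 0], gripper=0.8)

```text
time_s: 12.08
position: [0.5063, -0.3155, 0.1999]
tcp_rot: [[-0.94, -0.001, 0.34], [-0.34, 0.001, -0.94], [0.0, -1.0, -0.001]]
force: [1.0, 0.7, -0.7]
opening: 0.8
```

Run:
```python
from h import *
st();to([.506,-.317,.057],-70)
for n,b in(("top",(150,270,165,400)),("side",(130,330,160,360))):
    p,d=bot.capture(n); cv2.imwrite(f"pics/v1{n}.png",cv2.resize(p[b[0]:b[1],b[2]:b[3],::-1],None,fx=3 if n=="side" else 3.4,fy=3 if n=="side" else 3.4,interpolation=cv2.INTER_CUBIC)); cv2.imwrite(f"pics/v1{n}_raw.png",p[...,::-1])
```

```text
t 12.07 pos [ 0.5063 -0.3155  0.1999] jaw -70.1 y [-0.001  0.001 -1.   ] F [ 1.   0.7 -0.7] M [-0.09  0.13 -0.01] op 0.8 j [-42.7  31.1  88.8   0.   60.2  27.4]
shift [  0.7 142.9   1.5] turn [ 0.07 -0.1   0.03]
```

View pics/v1top.png

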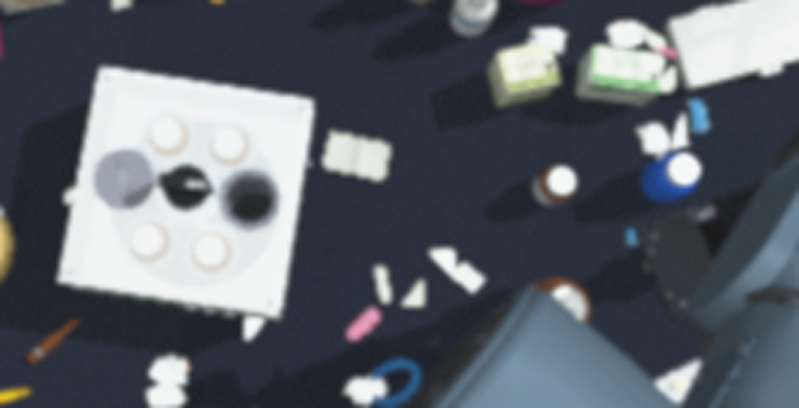

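View pics/v1side.png

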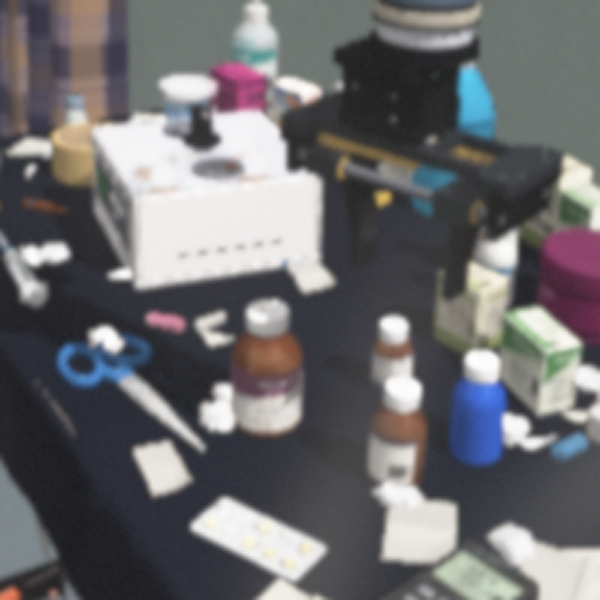

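The pointer now aims at the collar, and the dark empty cup is visible beneath it (px ~(250,197)). The mid vial stands undisturbed. Descending for the first centring grip.

Emit:
jog_arm(motion=[0, 50, 1, 0, 0, 0, 0.5, 95, 1.5, 0, 0, 0, 0.5, 125, 1.5, 0, 0, 0, 0.5, 143, 1.5, 0, 0, 0, 0.5, 143, 1.5, 0, 0, 0])

```text
time_s: 12.8
position: [0.5062, -0.3177, 0.0562]
tcp_rot: [[-0.941, -0.002, 0.34], [-0.34, 0.002, -0.941], [0.001, -1.0, -0.002]]
force: [-0.3, 0.2, 0.1]
opening: 0.802
```

Run:
```python
from h import *
st()
p,d=bot.capture("side"); cv2.imwrite("pics/v2.png",cv2.resize(p[200:320,230:380,::-1],None,fx=5,fy=5,interpolation=cv2.INTER_CUBIC))
im=cv2.imread("pics/v1top_raw.png"); g=cv2.GaussianBlur(im,(0,0),.5).max(2)
for t in (80,110,140,170):
    m=(g<t).astype(np.uint8); k=np.zeros_like(m); k[196:222,229:250]=m[196:222,229:250]
    if k.sum()>10:
        c=max(cv2.findContours(k,0,1)[0],key=cv2.contourArea); print(t,cv2.contourArea(c),cv2.fitEllipse(c)); e=cv2.fitEllipse(c)[0]; print(ray("top",*e,.105))
```

```text
t 12.8 pos [ 0.5062 -0.3177  0.0562] jaw -70.14 y [-0.002  0.002 -1.   ] F [-0.3  0.2  0.1] M [-0.11  0.11  0.03] op 0.802 j [-42.8  43.2  93.5  -0.   43.4  27.3]
80 83.0 ((238.34457397460938, 208.66976928710938), (10.2826509475708, 10.611733436584473), 102.87433624267578)
[0.56052823 0.08689854 0.105     ]
110 116.5 ((238.14076232910156, 208.23849487304688), (12.236922264099121, 12.299809455871582), 75.12078094482422)
[0.56187646 0.08751618 0.105     ]
140 147.5 ((238.1985626220703, 208.1985626220703), (13.613774299621582, 13.961325645446777), 45.0)
[0.56199764 0.08733719 0.105     ]
170 184.0 ((238.11773681640625, 208.26553344726562), (15.261794090270996, 15.503230094909668), 1.2033591270446777)
[0.56179364 0.08758774 0.105     ]
```

View pics/v2.png

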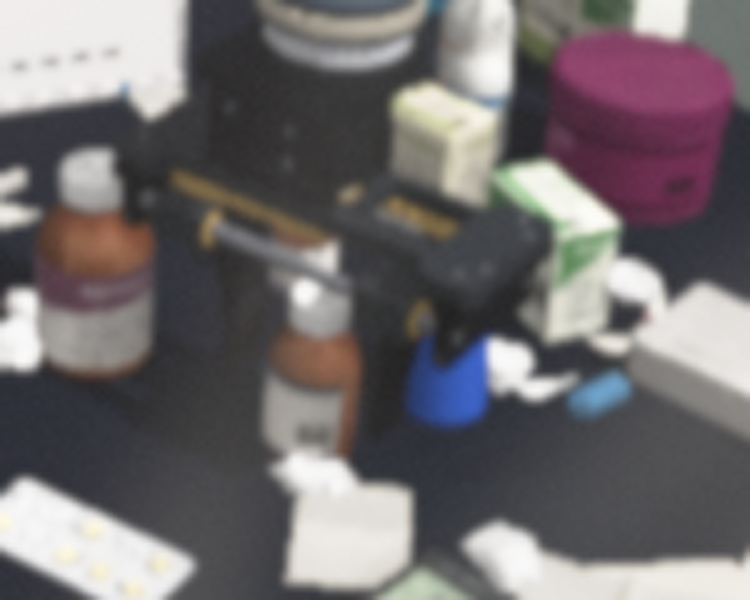

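The vision fit puts the collar at (0.5619, 0.0875). The felt axis with yaw −10° gives (0.5620, 0.0874), so they agree. The vial stands between the fingers; gripping lightly to centre.

Emit:
jog_arm(motion=[0, 0, 0, 0, 0, 0, 0, 0, 0, 0, 0, 0, 0, 0, 0, 0, 0, 0, 0, 0, 0, 0, 0, 0, 0, 0, 0, 0, 0, 0, 0, 0, 0, 0, 0, 0], gripper=0.44)

```text
time_s: 13.6
position: [0.5059, -0.3176, 0.0573]
tcp_rot: [[-0.941, -0.001, 0.339], [-0.339, 0.002, -0.941], [0.0, -1.0, -0.002]]
force: [-0.6, 5.0, 6.2]
opening: 0.456
```

```bash
python3 -c "
from h import *
st()"
```

```text
t 13.6 pos [ 0.5059 -0.3176  0.0573] jaw -70.21 y [-0.001  0.002 -1.   ] F [-0.6  5.   6.2] M [0.72 0.32 0.04] op 0.456 j [-42.8  43.1  93.6   0.1  43.5  27.3]
```

The opening reads 39.7 mm with an upward force, so the pads are on the shoulder. I'll reopen, turn to jaw −105° (clear of the large vial) and grip lower on the body.

Emit:
jog_arm(motion=[0, 0, 0, 0, 0, 0, 0, 0, 0, 0, 0, 0, 0, -5, 0, 0, 0, 0, 0, -5, 0, 0, 9, 0, 0, -5, 0, 0, 18, 0, 0, -5, 0, 0, 27, 0, 0, -5, 0, 0, 35, 0, 0, -5, 0, 0, 35, 0, 0, -5, 0, 0, 35, 0], gripper=0.72)

```text
time_s: 14.72
position: [0.5065, -0.319, 0.0622]
tcp_rot: [[-0.966, 0.0, -0.26], [0.26, -0.0, -0.966], [-0.0, -1.0, 0.0]]
force: [-0.2, 0.2, -0.5]
opening: 0.719
```

```bash
python3 -c "
from h import *
st();to([.506,-.317,.045],-105)"
```

```text
t 14.72 pos [ 0.5065 -0.319   0.0622] jaw -105.09 y [ 0. -0. -1.] F [-0.2  0.2 -0.5] M [-0.03  0.22  0.03] op 0.719 j [-42.9  42.6  93.4  -0.   43.9  62.2]
shift [ 1.  17.2 -1.8] turn [-0.02 -0.09 -0.02]
```

Emit:
jog_arm(motion=[0.5, 10, -1.8, 0, 0, 0, 1, 17, -1.8, 0, 0, 0, 1, 17, -1.8, 0, 0, 0, 1, 17, -1.8, 0, 0, 0])

```text
time_s: 15.22
position: [0.5059, -0.3167, 0.0448]
tcp_rot: [[-0.965, -0.0, -0.262], [0.262, 0.0, -0.965], [0.0, -1.0, -0.0]]
force: [0.1, -0.0, -0.2]
opening: 0.722
```

Emit:
jog_arm(motion=[0, 0, 0, 0, 0, 0, 0, 0, 0, 0, 0, 0, 0, 0, 0, 0, 0, 0, 0, 0, 0, 0, 0, 0, 0, 0, 0, 0, 0, 0], gripper=0.45)

```text
time_s: 15.85
position: [0.5059, -0.3162, 0.0452]
tcp_rot: [[-0.965, -0.0, -0.262], [0.262, 0.001, -0.965], [0.0, -1.0, -0.001]]
force: [1.8, 3.2, 3.0]
opening: 0.466
```

```bash
python3 -c "
from h import *
st()"
```

```text
t 15.85 pos [ 0.5059 -0.3162  0.0452] jaw -105.2 y [-0.     0.001 -1.   ] F [1.8 3.2 3. ] M [0.53 0.02 0.05] op 0.466 j [-42.7  44.1  93.9   0.   42.   62.4]
```

Emit:
jog_arm(motion=[0, 0, 0, 0, 0, 0, 0, 0, 0, 0, 0, 0, 0, -12, 0, 0, 0, 0, 0, -26, 0, 0, 0, 0, 0, -26, 0, 0, -10, 0, 0, -26, 0, 0, -20, 0, 0, -26, 0, 0, -30, 0, 0, -26, 0, 0, -40, 0, 0, -26, 0, 0, -50, 0, 0, -26, 0, 0, -60, 0, 0, -26, 0, 0, -70, 0, 0, -26, 0, 0, -80, 0, 0, -26, 0, 0, -90, 0, 0, -26, 0, 0, -90, 0, 0, -26, 0, 0, -90, 0], gripper=0.7)

```text
time_s: 17.73
position: [0.5061, -0.317, 0.0717]
tcp_rot: [[-0.265, 0.001, 0.964], [-0.964, -0.001, -0.265], [0.0, -1.0, 0.001]]
force: [0.1, -0.7, 0.5]
opening: 0.699
```

Run:
```python
from h import *
st();to([.506,-.3165,.047],-15)
p,d=bot.capture("side"); cv2.imwrite("pics/v3.png",cv2.resize(p[200:320,230:380,::-1],None,fx=5,fy=5,interpolation=cv2.INTER_CUBIC))
```

```text
t 17.73 pos [ 0.5061 -0.317   0.0717] jaw -15.34 y [ 0.001 -0.001 -1.   ] F [ 0.1 -0.7  0.5] M [-0.08  0.09  0.06] op 0.699 j [-42.8  41.7  93.4  -0.   44.8 -27.4]
shift [-0.4 24.7 -0.3] turn [-0.05 -0.34  0.03]
```

View pics/v3.png

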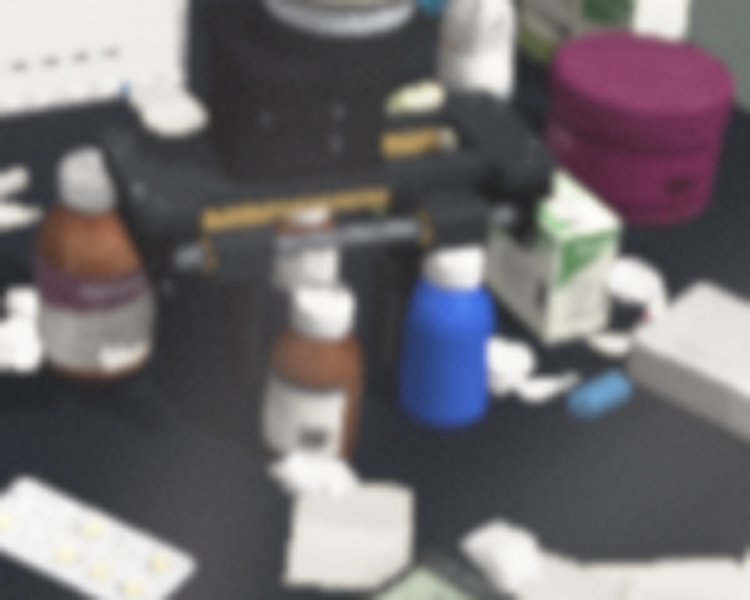

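Emit:
jog_arm(motion=[0, 12, 0, 0, 0, 0, 0, 24, 0, 0, 0, 0, 0, 24, 0, 0, 0, 0, 0, 24, 0, 0, 0, 0])

```text
time_s: 18.27
position: [0.5058, -0.3166, 0.0466]
tcp_rot: [[-0.262, -0.001, 0.965], [-0.965, 0.0, -0.262], [-0.0, -1.0, -0.001]]
force: [-0.3, -0.4, -0.7]
opening: 0.702
```

Emit:
jog_arm(motion=[0, 0, 0, 0, 0, 0, 0, 0, 0, 0, 0, 0, 0, 0, 0, 0, 0, 0, 0, 0, 0, 0, 0, 0, 0, 0, 0, 0, 0, 0], gripper=0.45)

```text
time_s: 18.9
position: [0.5062, -0.3169, 0.0473]
tcp_rot: [[-0.262, 0.001, 0.965], [-0.965, -0.0, -0.262], [0.0, -1.0, 0.001]]
force: [1.1, -0.2, 0.2]
opening: 0.467
```

```bash
python3 -c "
from h import *
st()"
```

```text
t 18.9 pos [ 0.5062 -0.3169  0.0473] jaw -15.2 y [ 0.001 -0.    -1.   ] F [ 1.1 -0.2  0.2] M [-0.11 -0.08 -0.01] op 0.467 j [-42.8  43.9  93.9   0.   42.1 -27.6]
```

Emit:
jog_arm(motion=[0, 0, 0, 0, 0, 0, 0, 0, 0, 0, 0, 0, 0, -25, 0, 0, 0, 0, 0, -49, 0, 0, 0, 0, 0, -49, 0, 0, 0, 0, 0, -49, 0, 0, 0, 0], gripper=0.6)

```text
time_s: 19.65
position: [0.5054, -0.3163, 0.0953]
tcp_rot: [[-0.262, -0.001, 0.965], [-0.965, 0.001, -0.262], [-0.001, -1.0, -0.001]]
force: [0.1, 0.6, -0.6]
opening: 0.6
```

Emit:
jog_arm(motion=[0, 0, 0, 0, 0, 0, 0, 0, 0, 0, 0, 0, 0, 0, 0, 0, 0, 0, 0, 0, 0, 0, 0, 0, 0, 0, 0, 0, 0, 0, 0, 0, 0, 0, 0, 0], gripper=0.2)

```text
time_s: 20.4
position: [0.5057, -0.3165, 0.0958]
tcp_rot: [[-0.262, -0.001, 0.965], [-0.965, 0.001, -0.262], [-0.0, -1.0, -0.001]]
force: [-0.4, -0.3, -2.8]
opening: 0.287
```

```bash
python3 -c "
from h import *
st()"
```

```text
t 20.4 pos [ 0.5057 -0.3165  0.0958] jaw -15.2 y [-0.001  0.001 -1.   ] F [-0.4 -0.3 -2.8] M [-0.11  0.07  0.04] op 0.287 j [-42.8  39.5  92.9  -0.   47.6 -27.6]
```

Emit:
jog_arm(motion=[0, -15, 0, 0, 0, 0, 0, -50, 0, 0, 0, 0, 0, -100, 0, 0, 0, 0, 0, -150, 0, 0, 0, 0, 0, -164, 0, 0, 0, 0, 0, -164, 0, 0, 0, 0])

```text
time_s: 21.15
position: [0.5059, -0.3167, 0.2609]
tcp_rot: [[-0.262, 0.001, 0.965], [-0.965, -0.001, -0.262], [0.001, -1.0, 0.002]]
force: [-0.4, 0.1, -2.1]
opening: 0.284
```

Run:
```python
from h import *
st();to([.562,.0875,.26],-10)
p,d=bot.capture("side"); cv2.imwrite("pics/v4.png",cv2.resize(p[120:320,230:380,::-1],None,fx=3,fy=3,interpolation=cv2.INTER_CUBIC))
```

```text
t 21.15 pos [ 0.5059 -0.3167  0.2609] jaw -15.2 y [ 0.001 -0.001 -1.   ] F [-0.4  0.1 -2.1] M [-0.07  0.11  0.  ] op 0.284 j [-42.8  27.   85.3  -0.   67.7 -27.6]
shift [-404.8    0.5  -51.8] turn [-0.09 -5.2   0.05]
```

View pics/v4.png

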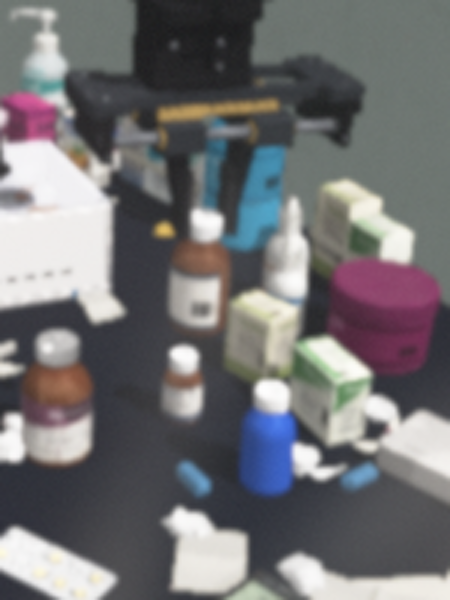

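The amber mid vial (crop px ~(200,270)) hangs upright from the cap grip, and the others are unmoved. Now to the collar.

Emit:
jog_arm(motion=[-40, 0, -5, 0, -1, 0, -90, 0, -12, 0, -2, 0, -140, 0, -18, 0, -3, 0, -190, 0, -25, 0, -4, 0, -240, 0, -31, 0, -5, 0, -290, 0, -38, 0, -5.2, 0, -340, 0, -44, 0, -5.2, 0, -380, 0, -49, 0, -5.2, 0, -405, 0, -52, 0, -5.2, 0, -405, 0, -52, 0, -5.2, 0, -405, 0, -52, 0, -5.2, 0, -405, 0, -52, 0, -5.2, 0])

```text
time_s: 22.7
position: [0.5615, 0.0866, 0.2593]
tcp_rot: [[-0.175, -0.002, 0.985], [-0.985, -0.0, -0.175], [0.001, -1.0, -0.002]]
force: [-0.5, -0.2, -2.8]
opening: 0.288
```

Run:
```python
from h import *
st();to([.562,.0875,.206],-10)
p,d=bot.capture("side"); cv2.imwrite("pics/v5.png",cv2.resize(p[90:250,160:300,::-1],None,fx=3.7,fy=3.7,interpolation=cv2.INTER_CUBIC))
```

```text
t 22.7 pos [0.5615 0.0866 0.2593] jaw -10.08 y [-0.002 -0.    -1.   ] F [-0.5 -0.2 -2.8] M [-0.12  0.05 -0.  ] op 0.288 j [-2.5 24.9 89.4 -0.  65.9  7.6]
shift [-1.  53.3  0.4] turn [ 0.09 -0.08  0.03]
```

View pics/v5.png

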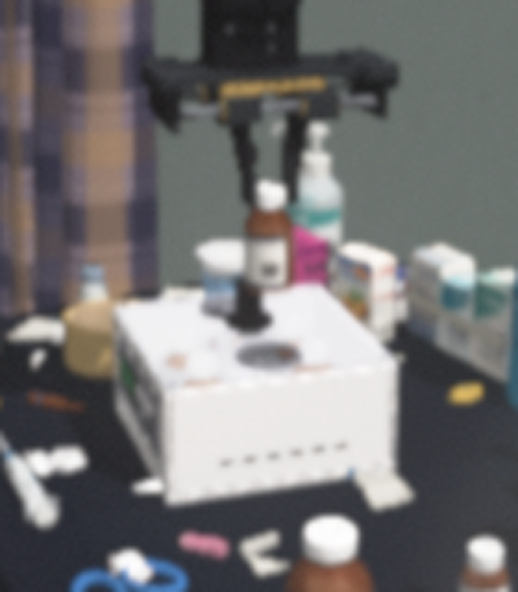

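Emit:
jog_arm(motion=[-0.7, 25, 0.4, 0, 0, 0, -0.7, 45, 0.4, 0, 0, 0, -0.7, 53, 0.4, 0, 0, 0, -0.7, 53, 0.4, 0, 0, 0, -0.7, 53, 0.4, 0, 0, 0])

```text
time_s: 23.38
position: [0.5631, 0.0881, 0.2079]
tcp_rot: [[-0.174, 0.002, 0.985], [-0.985, -0.0, -0.174], [-0.0, -1.0, 0.002]]
force: [0.1, -0.4, -3.0]
opening: 0.292
```

Run:
```python
from h import *
st();to([.562,.0872,.196],-10)
for n in("side","top"):
    p,d=bot.capture(n); b=(170,220,210,255)
    cv2.imwrite(f"pics/v6{n}.png",cv2.resize(p[140:230,180:290,::-1],None,fx=6,fy=6,interpolation=cv2.INTER_CUBIC))
```

```text
t 23.38 pos [0.5631 0.0881 0.2079] jaw -10.02 y [ 0.002 -0.    -1.   ] F [ 0.1 -0.4 -3. ] M [-0.1   0.06  0.02] op 0.292 j [-2.3 28.6 92.4  0.  59.   7.7]
shift [ 1.1 11.9 -1. ] turn [-0.1  -0.02 -0.01]
```

View pics/v6side.png

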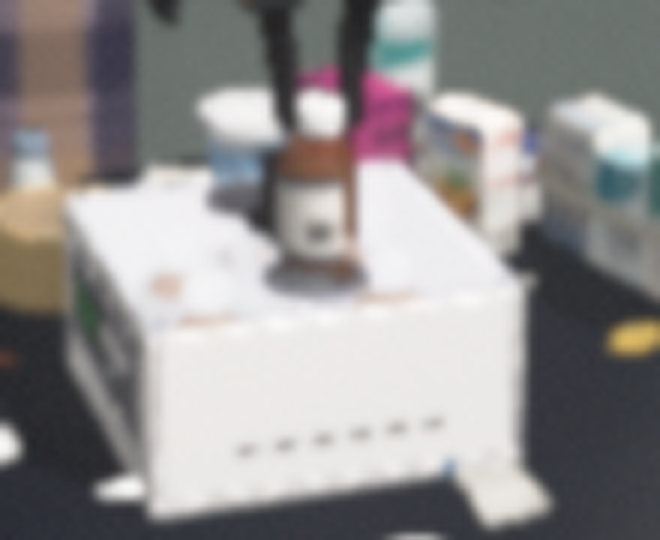

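Emit:
jog_arm(motion=[0, 0, 0, 0, 0, 0, 0, 0, 0, 0, 0, 0, 0, 0, 0, 0, 0, 0])

```text
time_s: 23.85
position: [0.5624, 0.0884, 0.2071]
tcp_rot: [[-0.174, 0.0, 0.985], [-0.985, -0.0, -0.174], [-0.0, -1.0, 0.0]]
force: [-0.3, 0.8, -1.8]
opening: 0.279
```

Run:
```python
from h import *
st();to([.562,.0872,.196],-10)
```

```text
t 23.85 pos [0.5624 0.0884 0.2071] jaw -9.99 y [ 0. -0. -1.] F [-0.3  0.8 -1.8] M [-0.09  0.1  -0.01] op 0.279 j [-2.3 28.6 92.4 -0.  58.9  7.7]
shift [ 1.3 11.1 -0.2] turn [-0.01  0.01 -0.  ]
```

Emit:
jog_arm(motion=[1.2, 0, -0.2, 0, 0, 0, 1.2, 0, -0.2, 0, 0, 0, 1.2, 3, -0.2, 0, 0, 0, 1.2, 5, -0.2, 0, 0, 0, 1.2, 7, -0.2, 0, 0, 0, 1.2, 8, -0.2, 0, 0, 0, 1.2, 8, -0.2, 0, 0, 0])

```text
time_s: 24.72
position: [0.562, 0.0872, 0.1989]
tcp_rot: [[-0.174, -0.0, 0.985], [-0.985, 0.0, -0.174], [0.0, -1.0, -0.0]]
force: [0.0, -0.4, -2.2]
opening: 0.289
```

Run:
```python
from h import *
st()
```

```text
t 24.73 pos [0.562  0.0872 0.1989] jaw -10.0 y [-0.  0. -1.] F [ 0.  -0.4 -2.2] M [-0.1   0.11  0.05] op 0.289 j [-2.4 29.2 92.9  0.  57.9  7.6]
```

No contact yet, and the underside should be about 2 mm below the mouth. Continuing slowly.

Emit:
jog_arm(motion=[0, 1.5, 0, 0, 0, 0, 0, 3, 0, 0, 0, 0, 0, 4, 0, 0, 0, 0, 0, 4, 0, 0, 0, 0])

```text
time_s: 25.22
position: [0.562, 0.0872, 0.1949]
tcp_rot: [[-0.174, -0.0, 0.985], [-0.985, -0.0, -0.174], [0.0, -1.0, -0.0]]
force: [1.6, -0.4, -2.6]
opening: 0.285
```

Run:
```python
from h import *
st()
```

```text
t 25.23 pos [0.562  0.0872 0.1949] jaw -10.0 y [-0. -0. -1.] F [ 1.6 -0.4 -2.6] M [-0.1   0.05 -0.06] op 0.285 j [-2.4 29.5 93.2 -0.  57.3  7.6]
```

Emit:
jog_arm(motion=[0, 2, 0, 0, 0, 0, 0, 4, 0, 0, 0, 0, 0, 6, 0, 0, 0, 0, 0, 8, 0, 0, 0, 0, 0, 10, 0, 0, 0, 0, 0, 12, 0, 0, 0, 0, 0, 12, 0, 0, 0, 0])

```text
time_s: 26.1
position: [0.5619, 0.0872, 0.1828]
tcp_rot: [[-0.174, -0.0, 0.985], [-0.985, 0.0, -0.174], [0.0, -1.0, -0.0]]
force: [0.7, 0.3, -2.2]
opening: 0.283
```

Run:
```python
from h import *
st()
p,d=bot.capture("side"); cv2.imwrite("pics/v7.png",cv2.resize(p[140:230,180:290,::-1],None,fx=6,fy=6,interpolation=cv2.INTER_CUBIC))
```

```text
t 26.1 pos [0.5619 0.0872 0.1828] jaw -10.0 y [-0.  0. -1.] F [ 0.7  0.3 -2.2] M [-0.07  0.09 -0.01] op 0.283 j [-2.4 30.5 93.8  0.  55.8  7.6]
```

View pics/v7.png

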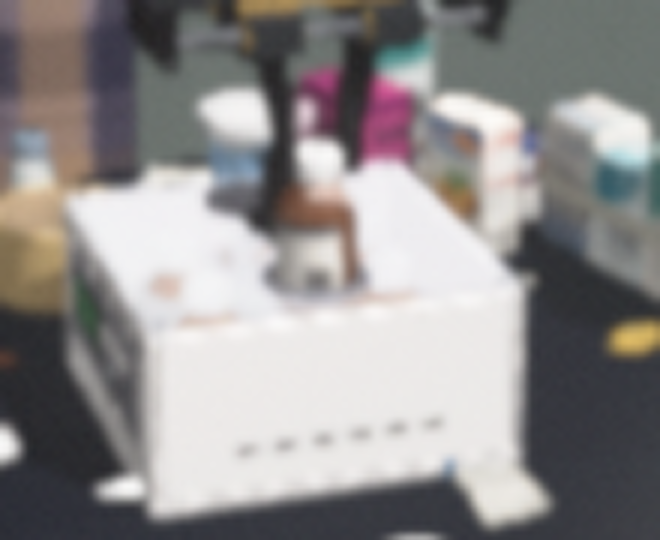

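The vial is inside the collar (image ~(315,270)) with no contact force. Continuing to the cup mouth.

Emit:
jog_arm(motion=[0, 3, 0, 0, 0, 0, 0, 6, 0, 0, 0, 0, 0, 9, 0, 0, 0, 0, 0, 12, 0, 0, 0, 0, 0, 15, 0, 0, 0, 0, 0, 18, 0, 0, 0, 0, 0, 18, 0, 0, 0, 0])

```text
time_s: 27.02
position: [0.5618, 0.0872, 0.1647]
tcp_rot: [[-0.174, -0.001, 0.985], [-0.985, 0.0, -0.174], [0.0, -1.0, -0.001]]
force: [0.2, 0.1, -2.3]
opening: 0.287
```

Emit:
jog_arm(motion=[0, 2, 0, 0, 0, 0, 0, 4, 0, 0, 0, 0, 0, 6, 0, 0, 0, 0, 0, 6, 0, 0, 0, 0])

```text
time_s: 27.52
position: [0.5619, 0.0872, 0.1588]
tcp_rot: [[-0.174, -0.0, 0.985], [-0.985, 0.0, -0.174], [0.0, -1.0, -0.0]]
force: [0.0, -0.5, -2.9]
opening: 0.285
```

Run:
```python
from h import *
st()
```

```text
t 27.52 pos [0.5619 0.0872 0.1588] jaw -10.0 y [-0.  0. -1.] F [ 0.  -0.5 -2.9] M [-0.07  0.08  0.06] op 0.285 j [-2.4 32.4 94.9 -0.  52.7  7.6]
```

Emit:
jog_arm(motion=[0, 2, 0, 0, 0, 0, 0, 4, 0, 0, 0, 0, 0, 6, 0, 0, 0, 0, 0, 8, 0, 0, 0, 0, 0, 8, 0, 0, 0, 0])

```text
time_s: 28.15
position: [0.5619, 0.0871, 0.1508]
tcp_rot: [[-0.174, -0.0, 0.985], [-0.985, -0.0, -0.174], [0.0, -1.0, -0.0]]
force: [-0.2, -0.4, -2.0]
opening: 0.285
```

Emit:
jog_arm(motion=[0, 2, 0, 0, 0, 0, 0, 4, 0, 0, 0, 0, 0, 6, 0, 0, 0, 0, 0, 8, 0, 0, 0, 0, 0, 8, 0, 0, 0, 0])

```text
time_s: 28.78
position: [0.562, 0.0874, 0.1429]
tcp_rot: [[-0.174, 0.0, 0.985], [-0.985, 0.0, -0.174], [-0.0, -1.0, 0.0]]
force: [-0.8, 0.5, 1.0]
opening: 0.287
```

Run:
```python
from h import *
st()
```

```text
t 28.77 pos [0.562  0.0874 0.1429] jaw -10.01 y [ 0.  0. -1.] F [-0.8  0.5  1. ] M [-0.08  0.2  -0.  ] op 0.287 j [-2.4 33.8 95.5  0.  50.7  7.6]
```

Spring contact is beginning (Fz −2 → +1). Continuing.

Emit:
jog_arm(motion=[0, 2, 0, 0, 0, 0, 0, 4, 0, 0, 0, 0, 0, 6, 0, 0, 0, 0, 0, 6, 0, 0, 0, 0])

```text
time_s: 29.28
position: [0.5621, 0.0874, 0.1368]
tcp_rot: [[-0.174, 0.0, 0.985], [-0.985, 0.0, -0.174], [-0.0, -1.0, 0.0]]
force: [-0.4, 1.3, 2.3]
opening: 0.29
```

Run:
```python
from h import *
st()
```

```text
t 29.27 pos [0.5621 0.0874 0.1368] jaw -10.01 y [ 0.  0. -1.] F [-0.4  1.3  2.3] M [ 0.03  0.17 -0.03] op 0.29 j [-2.4 34.3 95.8  0.  49.9  7.6]
```

Emit:
jog_arm(motion=[0, 2, 0, 0, 0, 0, 0, 4, 0, 0, 0, 0, 0, 5.5, 0, 0, 0, 0, 0, 5.5, 0, 0, 0, 0])

```text
time_s: 29.78
position: [0.5622, 0.0871, 0.1316]
tcp_rot: [[-0.174, 0.0, 0.985], [-0.985, -0.0, -0.174], [0.0, -1.0, 0.0]]
force: [-0.1, -0.1, 3.3]
opening: 0.29
```

Run:
```python
from h import *
st()
```

```text
t 29.77 pos [0.5622 0.0871 0.1316] jaw -10.0 y [ 0. -0. -1.] F [-0.1 -0.1  3.3] M [-0.17  0.28 -0.  ] op 0.29 j [-2.4 34.8 95.9 -0.  49.2  7.6]
```

Emit:
jog_arm(motion=[0, 0, 0, 0, 0, 0, 0, 0, 0, 0, 0, 0, 0, -15, 0, 0, 0, 0, 0, -35, 0, 0, 0, 0, 0, -35, 0, 0, 0, 0], gripper=0.45)

```text
time_s: 30.4
position: [0.5636, 0.0872, 0.1686]
tcp_rot: [[-0.174, 0.005, 0.985], [-0.985, -0.0, -0.174], [-0.001, -1.0, 0.005]]
force: [-0.2, -0.0, 1.2]
opening: 0.45
```

Emit:
jog_arm(motion=[0, 0, 0, 0, 0, 0, 0, 0, 0, 0, 0, 0, 0, 0, 0, 0, 0, 0, 0, 0, 0, 0, 0, 0, 0, 0, 0, 0, 0, 0], gripper=0.0)

```text
time_s: 31.02
position: [0.5619, 0.0872, 0.1663]
tcp_rot: [[-0.174, -0.0, 0.985], [-0.985, 0.0, -0.174], [0.0, -1.0, -0.0]]
force: [0.2, -0.0, -0.1]
opening: 0.019
```

Run:
```python
from h import *
st()
p,d=bot.capture("side"); cv2.imwrite("pics/v8.png",cv2.resize(p[140:230,180:290,::-1],None,fx=6,fy=6,interpolation=cv2.INTER_CUBIC))
```

```text
t 31.02 pos [0.5619 0.0872 0.1663] jaw -10.0 y [-0.  0. -1.] F [ 0.2 -0.  -0.1] M [-0.05  0.08 -0.01] op 0.019 j [-2.4 31.8 94.5  0.  53.7  7.6]
```

View pics/v8.png

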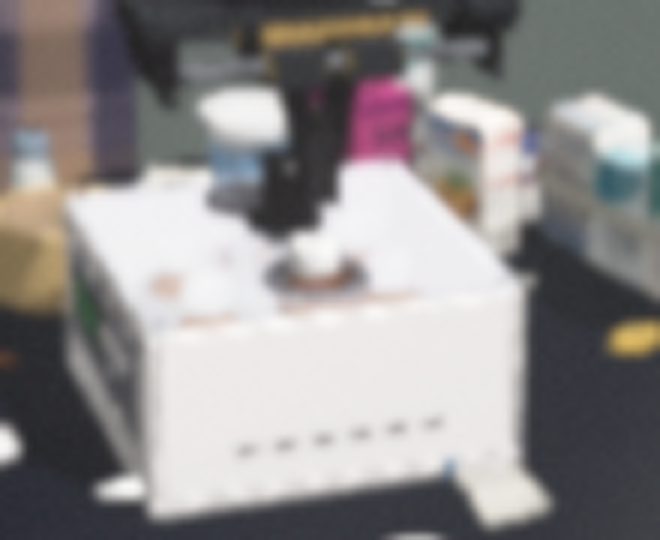

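Emit:
jog_arm(motion=[0, 12, 0, 0, 0, 0, 0, 19, 0, 0, 0, 0, 0, 22, 0, 0, 0, 0, 0, 25, 0, 0, 0, 0, 0, 28, 0, 0, 0, 0, 0, 28, 0, 0, 0, 0])

```text
time_s: 31.82
position: [0.5623, 0.0873, 0.1387]
tcp_rot: [[-0.174, 0.001, 0.985], [-0.985, 0.0, -0.174], [-0.0, -1.0, 0.001]]
force: [0.4, 0.5, 1.0]
opening: 0.006
```

Run:
```python
from h import *
st()
```

```text
t 31.82 pos [0.5623 0.0873 0.1387] jaw -10.01 y [ 0.001  0.    -1.   ] F [0.4 0.5 1. ] M [-0.07  0.09 -0.  ] op 0.006 j [-2.4 34.2 95.7  0.  50.1  7.6]
```

Emit:
jog_arm(motion=[0, 2, 0, 0, 0, 0, 0, 4, 0, 0, 0, 0, 0, 6, 0, 0, 0, 0, 0, 8, 0, 0, 0, 0, 0, 8, 0, 0, 0, 0])

```text
time_s: 32.45
position: [0.5616, 0.0872, 0.13]
tcp_rot: [[-0.174, -0.001, 0.985], [-0.985, 0.0, -0.174], [0.0, -1.0, -0.001]]
force: [0.5, -1.9, 2.4]
opening: 0.0
```

Emit:
jog_arm(motion=[0, 1.5, 0, 0, 0, 0, 0, 3, 0, 0, 0, 0, 0, 4, 0, 0, 0, 0, 0, 4, 0, 0, 0, 0])

```text
time_s: 32.95
position: [0.5618, 0.0873, 0.1262]
tcp_rot: [[-0.174, -0.001, 0.985], [-0.985, 0.0, -0.174], [-0.0, -1.0, -0.001]]
force: [0.3, -1.8, 2.5]
opening: 0.004
```

Run:
```python
from h import *
st()
```

```text
t 32.95 pos [0.5618 0.0873 0.1262] jaw -10.01 y [-0.001  0.    -1.   ] F [ 0.3 -1.8  2.5] M [-0.43  0.12  0.01] op 0.004 j [-2.4 35.3 96.1  0.  48.6  7.6]
```

Emit:
jog_arm(motion=[0, 1.5, 0, 0, 0, 0, 0, 3, 0, 0, 0, 0, 0, 4, 0, 0, 0, 0, 0, 5, 0, 0, 0, 0, 0, 5, 0, 0, 0, 0])

```text
time_s: 33.58
position: [0.5621, 0.0875, 0.1214]
tcp_rot: [[-0.174, 0.0, 0.985], [-0.985, 0.0, -0.174], [-0.0, -1.0, 0.0]]
force: [-0.3, -0.6, 1.9]
opening: 0.004
```

Emit:
jog_arm(motion=[0, 1, 0, 0, 0, 0, 0, 2, 0, 0, 0, 0, 0, 3, 0, 0, 0, 0, 0, 3, 0, 0, 0, 0])

```text
time_s: 34.08
position: [0.5622, 0.0873, 0.1185]
tcp_rot: [[-0.174, 0.0, 0.985], [-0.985, 0.0, -0.174], [-0.0, -1.0, 0.0]]
force: [0.6, -0.7, 3.8]
opening: -0.0
```

Run:
```python
from h import *
st()
```

```text
t 34.08 pos [0.5622 0.0873 0.1185] jaw -10.01 y [ 0.  0. -1.] F [ 0.6 -0.7  3.8] M [-0.25  0.    0.03] op -0.0 j [-2.4 36.  96.4  0.  47.6  7.6]
```

Emit:
jog_arm(motion=[0, 0.5, 0, 0, 0, 0, 0, 1, 0, 0, 0, 0, 0, 1, 0, 0, 0, 0])

```text
time_s: 34.45
position: [0.5623, 0.0872, 0.1182]
tcp_rot: [[-0.174, 0.001, 0.985], [-0.985, -0.0, -0.174], [0.0, -1.0, 0.001]]
force: [-0.4, -0.7, 7.8]
opening: 0.005
```

Run:
```python
from h import *
st()
```

```text
t 34.45 pos [0.5623 0.0872 0.1182] jaw -9.99 y [ 0.001 -0.    -1.   ] F [-0.4 -0.7  7.8] M [-0.26  0.15  0.  ] op 0.005 j [-2.4 36.  96.4 -0.  47.6  7.6]
```

Emit:
jog_arm(motion=[0, 0.5, 0, 0, 0, 0, 0, 0.9, 0, 0, 0, 0, 0, 0.9, 0, 0, 0, 0, 0, 0.9, 0, 0, 0, 0])

```text
time_s: 34.95
position: [0.5626, 0.0871, 0.1182]
tcp_rot: [[-0.173, 0.002, 0.985], [-0.985, -0.0, -0.173], [0.0, -1.0, 0.002]]
force: [-1.4, -1.9, 12.7]
opening: 0.006
```

Run:
```python
from h import *
st()
```

```text
t 34.95 pos [0.5626 0.0871 0.1182] jaw -9.98 y [ 0.002 -0.    -1.   ] F [-1.4 -1.9 12.7] M [-0.38  0.43  0.09] op 0.006 j [-2.4 36.  96.4 -0.  47.5  7.6]
```

Emit:
jog_arm(motion=[0, 0.4, 0, 0, 0, 0, 0, 0.4, 0, 0, 0, 0, 0, 0.4, 0, 0, 0, 0, 0, 0.4, 0, 0, 0, 0, 0, 0.4, 0, 0, 0, 0])

```text
time_s: 35.58
position: [0.5626, 0.0871, 0.1182]
tcp_rot: [[-0.173, 0.002, 0.985], [-0.985, -0.0, -0.173], [0.0, -1.0, 0.002]]
force: [-1.9, -1.5, 14.1]
opening: 0.004
```

Run:
```python
from h import *
st()
```

```text
t 35.58 pos [0.5626 0.0871 0.1182] jaw -9.98 y [ 0.002 -0.    -1.   ] F [-1.9 -1.5 14.1] M [-0.38  0.53  0.04] op 0.004 j [-2.4 36.  96.4 -0.  47.5  7.6]
```

Pressed at about 14 N with no further travel (fingertips at 96 mm, the home height). Retreating for a look.

Emit:
jog_arm(motion=[0, -2, 0, 0, 0, 0, 0, -15, 0, 0, 0, 0, 0, -50, 0, 0, 0, 0, 0, -100, 0, 0, 0, 0, 40, -110, 0, 0, 0, 0, 90, -110, 0, 0, 0, 0, 140, -110, 0, 0, 0, 0, 190, -110, 0, 0, 0, 0, 190, -110, 0, 0, 0, 0, 190, -110, 0, 0, 0, 0, 190, -110, 0, 0, 0, 0])

```text
time_s: 36.95
position: [0.5289, -0.0985, 0.2262]
tcp_rot: [[-0.172, -0.001, 0.985], [-0.985, 0.001, -0.172], [-0.001, -1.0, -0.001]]
force: [0.5, -0.1, 0.9]
opening: 0.004
```

Run:
```python
from h import *
st()
p,d=bot.capture("top"); cv2.imwrite("pics/e_top.png",cv2.resize(p[165:250,175:265,::-1],None,fx=7,fy=7,interpolation=cv2.INTER_CUBIC)); cv2.imwrite("pics/e_topraw.png",p[...,::-1])
p,d=bot.capture("side"); cv2.imwrite("pics/e_side.png",cv2.resize(p[140:310,180:350,::-1],None,fx=3.5,fy=3.5,interpolation=cv2.INTER_CUBIC))
```

```text
t 36.95 pos [ 0.5289 -0.0985  0.2262] jaw -9.9 y [-0.001  0.001 -1.   ] F [ 0.5 -0.1  0.9] M [-0.06  0.06  0.02] op 0.004 j [-22.5  24.9  95.7   0.   59.4 -12.6]
```

View pics/e_top.png

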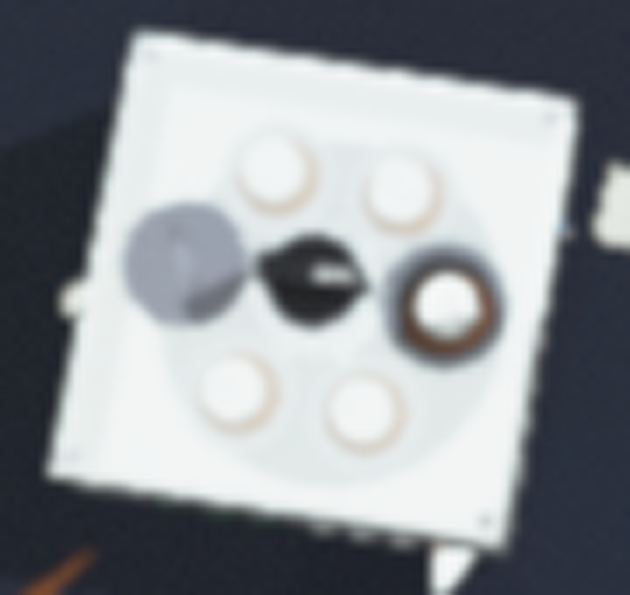

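View pics/e_side.png

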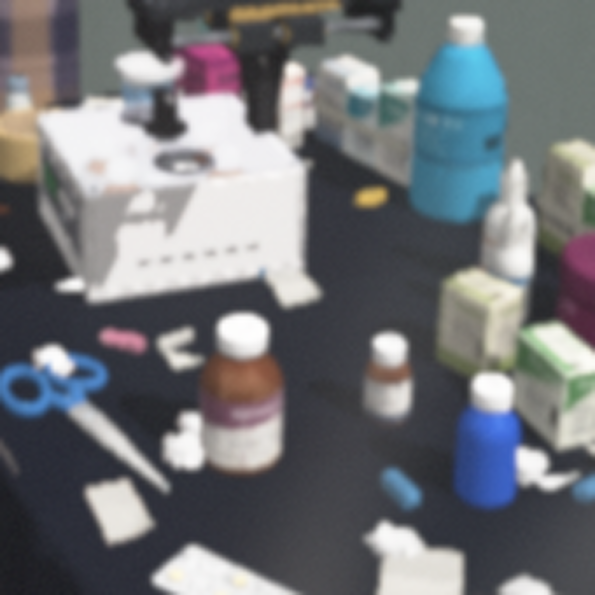

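Run:
```python
from h import *
d0=np.load("pics/top0.npy"); _,d1=bot.capture("top")
for d in(d0,d1):
    W=cloud("top",d)[188:220,208:240]; z=W[...,2]; z=z[(z>.1)&(z<.2)]
    zc=cloud("top",d)[168:245,182:256,2]
    print("knob top",np.sort(z)[-12:].round(4),"cover",np.median(zc).round(4))
c=cloud("top",d1)[205:212,235:242,2]; print("vial cap",np.round(c,3)[::2,::2])
st()
```

```text
knob top [0.1431 0.1431 0.1433 0.1435 0.1435 0.1436 0.1437 0.144  0.144  0.1442
 0.1444 0.1456] cover 0.1009
knob top [0.148  0.1481 0.1481 0.1482 0.1482 0.1486 0.1487 0.1495 0.1497 0.1501
 0.1503 0.1509] cover 0.1009
vial cap [[0.065 0.095 0.095 0.065]
 [0.097 0.094 0.095 0.098]
 [0.095 0.097 0.095 0.097]
 [0.097 0.097 0.096 0.094]]
t 37.1 pos [ 0.5291 -0.0987  0.2262] jaw -9.89 y [-0.  0. -1.] F [ 0.5 -0.  -0.2] M [-0.1   0.06 -0.05] op 0.007 j [-22.5  24.9  95.7   0.   59.4 -12.6]
```

Depth confirms that the knob rose 5 mm from its start (fully up) and that the cap top is at about 96 mm (home). Handing in.

```bash
python3 -c "
from rig import bot
print(bot.hand_in())"
```

```text
the job is handed in; nothing more can be done
None
```

I turned the carousel clockwise (the shorter way), about 138°, with the knob pressed, then eased it up until it locked with the empty cup under the right-hand collar. I centred the middle amber vial with two body grips, lowered it through the collar by its cap, and pushed it home with shut fingertips, pressing at about 14 N. The job was handed in at about 37 s.

**Final checks**
- **Knob:** the depth image shows it 5 mm above its start height, which is fully up, and the pointer aims at the collar.
- **Vial:** the cap top measures about 96 mm above the desk, the fully-home height, and it looks centred and upright in the top view.
- **Surroundings:** the other things in the two last views look unmoved, and the arm is clear of everything.

**One grip off target:** my first grip on the vial landed on its shoulder, so I reopened and gripped lower. The gripper also reads 1.5 to 2 mm under the true width on the vial's body and cap. Neither affected the result.

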